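# Tuck the canister's vent flap under its lip

### The arm

A 6-joint arm with a two-finger parallel gripper is mounted at the origin on the work surface. World frame = base frame: x ahead of the robot, y to its left, z up, the work surface at z = 0. Lengths are in m, angles in rad, forces in N, time in s.
With the tool pointing down it reaches from about 0.275 to 0.725 m from the base axis. Payload 5.6 kg.
Tool frame: the origin (TCP) lies on the centre line of the jaws, within the pads' length; the fingertips stand 8 mm ahead of it and the grasp point (between the pads) lies 11 mm behind it; z points along the fingers, x is the direction in which the jaws open and shut, and the axes are right-handed (so a half turn about z gives the same grasp; the last joint's range is limited). The gripper opens to 85 mm and grips with 20 to 120 N. Pads are 22 mm wide; open, the fingers measure 114 mm over their backs; the gripper's body (76 mm by 85 mm) begins 54 mm behind the grasp point. The pads swing forward as they close: fully open they stand 13 mm farther back than shut.
Start: joints at [1.499, 0.255, 0.108, 0, -1.424, -0.285], TCP at [0.192, 0.515, 0.239] pointing down, gripper open.
Joint ranges: [-2.95, 2.95], [-1.21, 1.97], [-1.09, 1.5], [-2.87, 1.71], [-2.94, -0.07], [-3.05, 3.05]. Speed limits (rad/s): [2.57, 2.57, 3.14, 3.14, 3.14, 3.14].

### API

Orientations are given as a unit quaternion [w, x, y, z].
In Python, from station import move_pose, move_linear, goto_joints, set_gripper, sleep, inverse_kinematics, sense, read_camera, get_calibration, IKError, sign_off gives the robot as it stands. Calls block until the motion is done:
- move_pose(position, orientation): joint-space move of the TCP to a pose.
- move_linear(position, rot=None, velocity=0.15): straight line of the TCP; rot=None keeps the orientation; velocity is the mean speed in m/s.
- goto_joints(angles): joint-space move.
- set_gripper(opening, force=None): opening from 0.0 (shut) to 1.0 (fully open); force is the grip in N (None keeps the last); returns when the fingers have stopped.
- sleep(seconds).
- inverse_kinematics(position, orientation): joint angles nearest the present ones, or None.
- sense(): the state.
- read_camera(name): name is "scene" or "top"; returns the picture (384x512x3 uint8, blue, green, red); there is no depth.
- get_calibration(name): a dict with "mtx" (3x3 intrinsics, pixels), "world_from_camera" (4x4, takes a point from camera to world coordinates). Camera axes: x right, y down, z forward; pixel columns grow to the right and rows downward; lengths in m; the calibration is good to about 2 mm. A picture is of the moment at which its call begins. get_calibration takes no time and is no camera call.
A pose or a line that the arm cannot do raises IKError and nothing moves.
- sign_off(): hands the job in, once; it reports no verdict.
The state is a dict: "t": time; "joint_positions": joint angles; "joint_velocities": joint speeds; "tau": joint torques, N m; "tool_pos": TCP position; "orientation": TCP orientation; "wrist_force": force on the tool from outside, world axes, zero at the start; "wrist_torque": the same for the moment, N m; "finger_gap": opening from 0.0 (shut) to 1.0 (fully open).
Only numpy, scipy, OpenCV 4.12 (cv2) and the standard library are available. Lean on these libraries where they do the work, as an engineer would, in place of code of your own. Each camera call takes 0.05 s, during which the arm holds its last target.

### The job

The vent of the coffee canister stands open: with your fingertips push the copper flap over and press it down flat over the vent, then, keeping it pressed down, push it along so that its free edge goes fully beneath the black lip and it stays shut on its own. Nothing is to be picked up: leave the canister standing where it is (a little nudge is fine), its twist cap unturned, the little cup upright on top and the other things where they lie.

Things in the scene. Friction and masses are not known exactly. Their poses are not given: they have to be found in the camera images.
- canister: Closed loose aluminium canister, about 3 kg, 200 (its x) x 240 (its y) x 85 mm high. Origin: centre of its underside; z up. Flat top deck at z = 85 mm: copper vent flap and black lip on the +y half (centre line y = +55 mm), twist cap and small white cup on the -y half. The flap folds over, and is then pushed, towards the canister's own +x, where the lip stands.
- flap (a joint): Angle of the copper vent flap (rad): 0 = folded over, flat and level on the vent; 1.57 = straight up; up to 2.1 = leaning back, away from the lip. Hinge line along the canister's y, 8 mm above the deck. A plate 60 mm wide, 4 mm thick, 75 mm from hinge to free edge. A weak spring (0.05 N m when flat) lifts it again, to 1.1 rad or so, if let go untucked.
- tuck (a joint): How far flap and hinge have slid along the slotted hinge towards the lip, the canister's +x (m): 0 at the start, 0.018 at the stop. Takes about 4.5 N; stays where left. With the flap flat, its free edge is 5 mm short of the lip's edge at 0, and 13 mm beneath the lip at 0.018. If slid over 4 mm before the flap is flat, the flap lands on top of the lip.
- hinge_open (a point): Middle of the hinge line when joint tuck is 0, fixed on the canister: 45 mm behind its centre (x = -45 mm), y = +55 mm, 93 mm above its underside. Axes as the canister's.
- flap_edge (a point): Middle of the flap's free edge, 75 mm from the hinge, at half the thickness; moves with the flap.
- flap_push (a point): Point on the flap's outer face (up when folded, facing the canister's -x when upright), 40 mm from the hinge: a place to press and push; moves with the flap. 9.5 mm beyond it, towards the free edge, begins a cross ridge to push against: 8 mm high, 5 mm thick, 50 mm wide, parallel to the hinge, its middle 52 mm from the hinge.
- lip_edge (a point): Middle of the lower front edge of the black retaining lip, which looks to the canister's -x: at x = +35 mm, y = +55 mm, 97.5 mm above its underside (2.5 mm above the flat flap's top face). The lip is a plate 76 mm wide, 5 mm thick, overhanging 20 mm clear in front of its riser, top at 102.5 mm. Axes as the canister's.
- cap (a joint): Turn of the canister's round twist cap (rad), 0 at the start: dark steel, 68 mm across, centred at x = -45, y = -60 mm of the canister, its top with a small bar 31 mm above the deck. Leave it.
- finjal: Small white handleless cup, 62 mm wide, 45 mm high, loose, standing upright on the canister's deck near x = +55, y = -70 mm of the canister. Origin: centre of its foot; z up. Leave it.
- jebena: Green ceramic coffee pot, 148 mm wide body, spout to its +x, handle to its -x, 216 mm high, loose. Origin: centre of its foot. Leave it.
- pan: Black steel roasting pan, 230 mm wide, 45 mm high, two loop handles along its x (288 mm over both). Origin: centre of its foot. Leave it.
- mortar: Dark wooden mortar, 104 mm wide, 120 mm high. Origin: centre of its foot. Leave it.
- pestle: Wooden pestle lying along its y, 200 mm long, 36 mm thick. Origin: under its middle. Leave it.
- rod: Stainless stirring rod lying along its y, 285 mm long, 8 mm thick with a flat blade at +y. Origin: near the middle, underneath. Leave it.
There are look-alikes about, which are no part of the job. There is more than one size of the finjal; the job needs the smallest.

How it is judged:
By the outcome, as a careful person would: the job done as asked, in the order asked, and still so for the second after the job is handed in, with the robot touching nothing.
It also fails if it takes over 38 s, if anything falls off the work surface, if the arm or the gripper's body presses on something with over 40 N, if the wrist force passes 120 N, or if a joint passes its speed limit or range.

## Working session

There is one attempt and no reset: what is moved stays moved. The work goes in short steps, each a Python script; the robot and the scene stay as the last script left them, time stands still between calls to the robot, and variables do not carry over. Pictures are saved under pics/ and viewed, and the job is handed in when it is done.

```bash
ls; mkdir -p pics; python3 - <<'E'
from station import *
import cv2
for n in("scene","top"):
    im=read_camera(n); cv2.imwrite(f"pics/{n}0.png",im); c=get_calibration(n); print(n,c["mtx"],c["world_from_camera"])
s=sense(); print(s["t"],s["tool_pos"],s["orientation"],s["wrist_force"])
E
```

```text
pics
scene [[395.94100232   0.         253.41978961]
 [  0.         395.94100232 189.05940433]
 [  0.           0.           1.        ]] [[-0.27211363  0.73622118 -0.61962291  1.42544162]
 [ 0.9621286   0.21900883 -0.16230737  0.23739456]
 [ 0.01620877 -0.64032297 -0.76793475  1.19211177]
 [ 0.          0.          0.          1.        ]]
top [[443.0230714    0.         253.16949087]
 [  0.         443.0230714  187.84284984]
 [  0.           0.           1.        ]] [[-1.91571426e-02 -9.81712022e-01  1.89405675e-01  2.84833772e-01]
 [-9.99804385e-01  1.78780127e-02 -8.45980558e-03 -1.23362964e-03]
 [ 4.91889577e-03 -1.89530690e-01 -9.81862476e-01  1.33653964e+00]
 [ 0.00000000e+00  0.00000000e+00  0.00000000e+00  1.00000000e+00]]
0.1 [0.19190327 0.51496822 0.23847586] [-6.88452173e-04 -5.70381627e-01  8.21379347e-01 -5.42791422e-04] [-0.28975153 -0.30192659  0.65546331]
```

View pics/scene0.png

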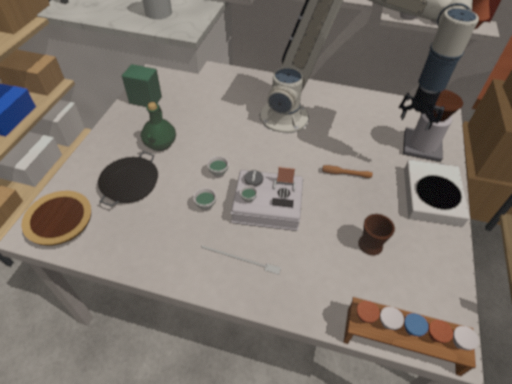

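View pics/top0.png

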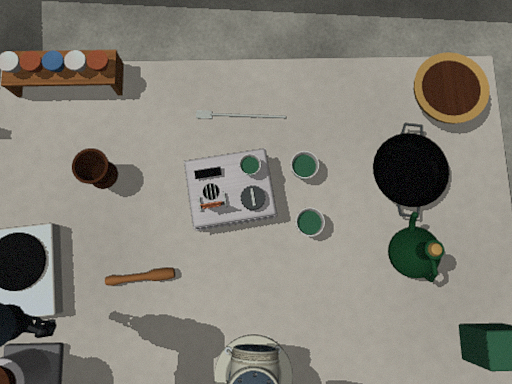

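The canister is the light box at top (230,188) and scene (268,197). Possible confusions are the white burner box at top (28,270) and the rack at (60,72), but neither has a flap or lip. The cup on the deck is at (250,164), with larger cups at (304,165) and (310,222). I'll check the choice in a close crop.

```bash
python3 - <<'E'
import cv2
a=cv2.imread("pics/top0.png")[140:240,175:285]; b=cv2.imread("pics/scene0.png")[155:240,220:315]
cv2.imwrite("pics/ct.png",cv2.resize(a,None,fx=6,fy=6,interpolation=cv2.INTER_CUBIC))
cv2.imwrite("pics/cs.png",cv2.resize(b,None,fx=7,fy=7,interpolation=cv2.INTER_CUBIC))
E
```

```text
(no output)
```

View pics/ct.png

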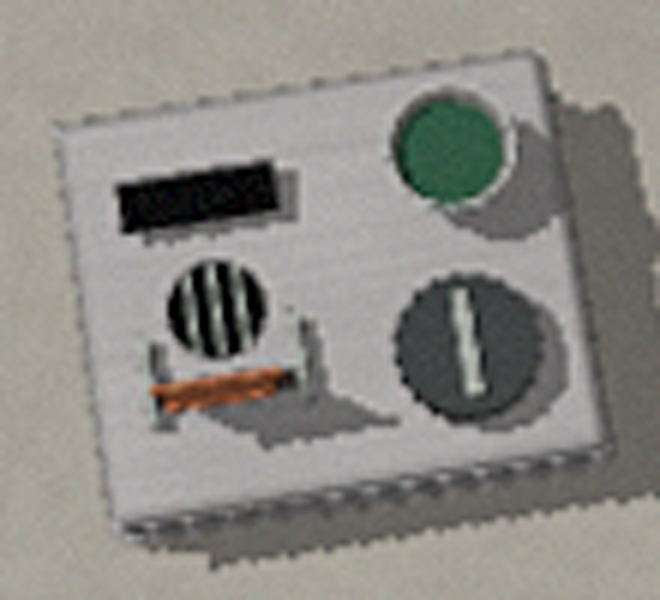

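View pics/cs.png

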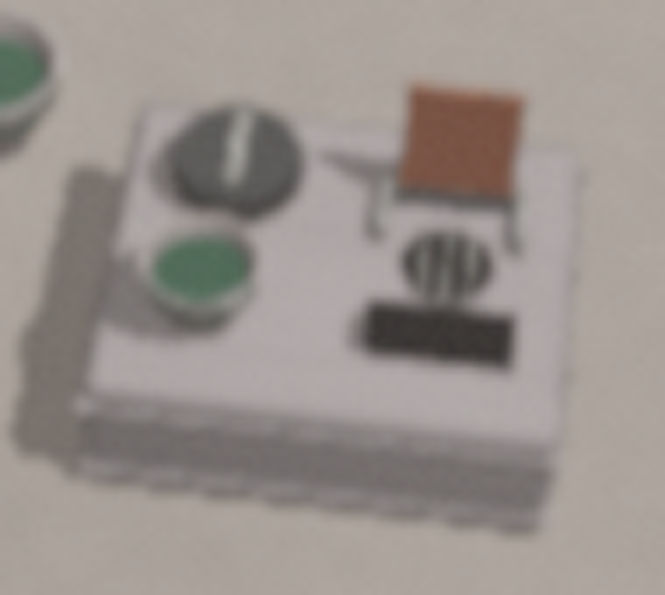

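The crop confirms it: copper flap upright, black lip, vent grille, cap with bar and small cup on one deck. Next I'll fit the pose from the deck corners and lip front corners in both views.

```bash
cat > h.py <<'E'
import numpy as np, cv2
from station import *
from scipy.spatial.transform import Rotation as R
def proj(n,P):
    c=get_calibration(n); T=np.linalg.inv(c["world_from_camera"]); p=np.atleast_2d(P)@T[:3,:3].T+T[:3,3]
    q=p@c["mtx"].T; return q[:,:2]/q[:,2:]
def c2w(pose,p):
    x,y,t=pose; p=np.atleast_2d(p); c,s=np.cos(t),np.sin(t)
    return np.c_[x+c*p[:,0]-s*p[:,1], y+s*p[:,0]+c*p[:,1], p[:,2]]
E
cat > fit.py <<'E'
from h import *
from scipy.optimize import least_squares
P=[[.1,.12,.085],[.1,-.12,.085],[-.1,-.12,.085],[-.1,.12,.085],[.035,.093,.1025],[.035,.017,.1025]]
t=np.array([[60,125],[535,52],[605,448],[113,520],[122,233],[280,203]]); t=(t+.5)/6-.5+[175,140]
s=np.array([[557,440],[78,400],[140,105],[578,150],[513,318],[370,303]]); s=(s+.5)/7-.5+[220,155]
def f(v): return np.r_[(proj("top",c2w(v,P))-t).ravel(),(proj("scene",c2w(v,P))-s).ravel()]
r=least_squares(f,[.45,.05,0.1],loss="soft_l1"); print(r.x,np.degrees(r.x[2])); print(np.round(f(r.x).reshape(-1,2),1))
for n,z in (("top",t),("scene",s)):
    g=lambda v:(proj(n,c2w(v,P))-z).ravel(); print(n,least_squares(g,r.x,loss="soft_l1").x)
v=r.x; 
im=cv2.resize(read_camera("top"),None,fx=1,fy=1)
for n,o,k,w in (("top",(175,140),6,110),("scene",(220,155),7,95)):
    im=cv2.imread(f"pics/{n}0.png")[o[1]:o[1]+100,o[0]:o[0]+w]; im=cv2.resize(im,None,fx=k,fy=k,interpolation=cv2.INTER_CUBIC)
    Q=P+[[-.045,.085,.093],[-.045,.025,.093],[-.045,-.06,.085]]
    Q+= [[-.045+.075*np.cos(a),y,.093+.075*np.sin(a)] for a in(1.57,1.8,2.1) for y in(.025,.085)]
    for i,q in enumerate(proj(n,c2w(v,Q))):
        u=(q-o+.5)*k-.5; cv2.circle(im,tuple(int(a) for a in u),3,[(0,0,255),(255,0,0),(0,255,0)][0 if i<9 else 1+(i>10)],-1)
    cv2.imwrite(f"pics/fit_{n}.png",im[:590])
E
python3 fit.py
```

```text
[0.53225285 0.05718826 0.14342137] 8.217439215644477
[[-1.5 -0.9]
 [ 0.7 -1.5]
 [ 0.7 -0.7]
 [-0.9  0.9]
 [-0.3 -0.1]
 [-0.2  0.7]
 [ 0.1  1.1]
 [-0.4 -1.3]
 [-0.4 -0.9]
 [ 0.2 -0.4]
 [ 0.3 -0.2]
 [-0.8 -0.5]]
top [0.53138623 0.05654812 0.13639598]
scene [0.53421693 0.05808277 0.15453579]
```

View pics/fit_top.png

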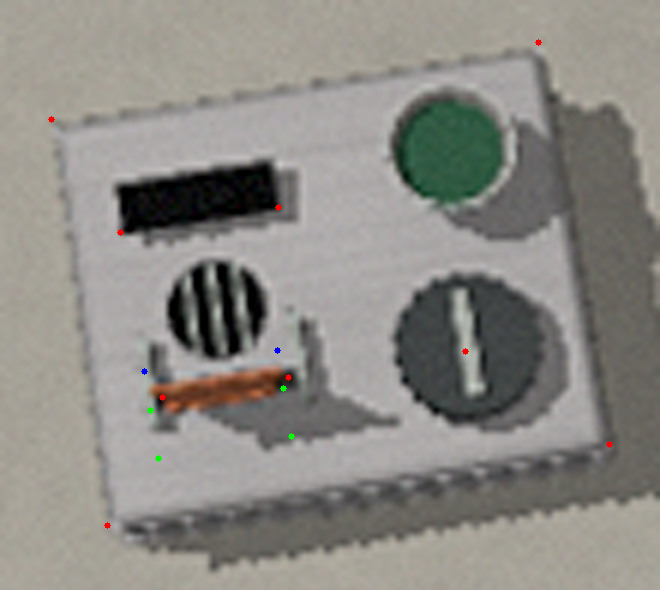

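View pics/fit_scene.png

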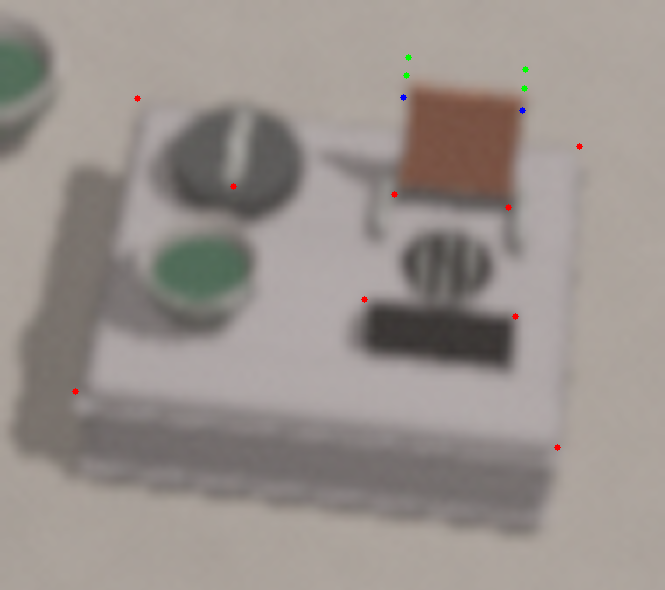

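```bash
cat >> h.py <<'E'
POSE=(.5322,.0572,.143)
def ori(t):
    M=np.array([[np.sin(t),-np.cos(t),0],[-np.cos(t),-np.sin(t),0],[0,0,-1]]).T  # columns x,y,z
    assert np.linalg.det(M)>0
    q=R.from_matrix(M).as_quat(); return [q[3],q[0],q[1],q[2]]
def tcp(xc,zc,yc=.055):  # front bottom corner of shut fingertips in canister coords
    return c2w(POSE,[xc-.011,yc,zc+.008])[0]
def fl():
    s=sense(); f=np.array(s["wrist_force"]); t=POSE[2]; p=np.array(s["tool_pos"])-[POSE[0],POSE[1],0]; c,k=np.cos(t),np.sin(t)
    return np.round([s["t"],(c*p[0]+k*p[1]+.011)*1e3,(p[2]-.008)*1e3,c*f[0]+k*f[1],-k*f[0]+c*f[1],f[2]],2)
E
python3 - <<'E'
from h import *
set_gripper(0.0,20); print(sense()["t"],sense()["finger_gap"])
move_pose(tcp(-.09,.22),ori(POSE[2])); print(fl())
move_linear(tcp(-.09,.133),velocity=.12); print(fl(),sense()["joint_positions"])
for n in("scene","top"): cv2.imwrite(f"pics/{n}1.png",read_camera(n))
a=cv2.imread("pics/top1.png")[140:240,175:285]; b=cv2.imread("pics/scene1.png")[115:240,220:345]
cv2.imwrite("pics/c1.png",np.hstack([cv2.resize(a,(396,360)),cv2.resize(b,(360,360))]))
E
```

```text
0.9167 0.0007613418551047014
[ 2.660e+00 -8.985e+01  2.200e+02 -4.000e-02 -1.700e-01  9.300e-01]
[ 3.5300e+00 -8.9440e+01  1.3367e+02  1.2000e-01 -6.5000e-01 -5.8000e-01] [ 5.88036409e-01  8.62239490e-02 -3.55253780e-01  4.20878277e-04
 -1.12812795e+00  1.12593582e+00]
```

View pics/c1.png

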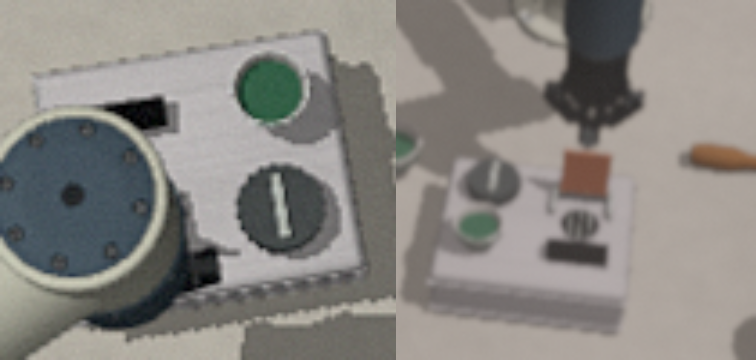

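The left half is the top view, where the wrist hides the flap. In the scene view the shut fingertips, at about (588,140) in the composite, are centred just behind the flap. The flap is untouched and still upright, so I'll fold it next.

```bash
python3 - <<'E'
from h import *
hx,hz=-.045,.093
for a in np.radians([95,75,55,38,22,10]):
    r=.043; h=max(0,.008-(.0495-r)/np.tan(a)) if a>.1 else 0
    h+=.002  # half thickness
    x=hx+r*np.cos(a)-h*np.sin(a); z=hz+r*np.sin(a)+h*np.cos(a)
    move_linear(tcp(x,z),velocity=.08); print(round(np.degrees(a)),fl())
for n in("scene",): cv2.imwrite(f"pics/{n}2.png",read_camera(n))
b=cv2.imread("pics/scene2.png")[130:240,210:330]
cv2.imwrite("pics/c2.png",cv2.resize(b,None,fx=5,fy=5))
E
```

```text
95 [ 4.1700e+00 -5.9370e+01  1.3471e+02  0.0000e+00  3.2000e-01 -1.0000e-01]
75 [  4.53 -41.9  136.57   0.44  -0.14  -0.56]
55 [  4.91 -24.64 130.97   0.48  -0.35  -0.29]
38 [  5.26 -12.45 120.34  -1.91   0.26  -0.3 ]
22 [  5.56  -5.74 110.53  -1.    -0.45   1.08]
10 [  5.82  -2.99 102.33  -0.42  -0.86   1.  ]
```

View pics/c2.png

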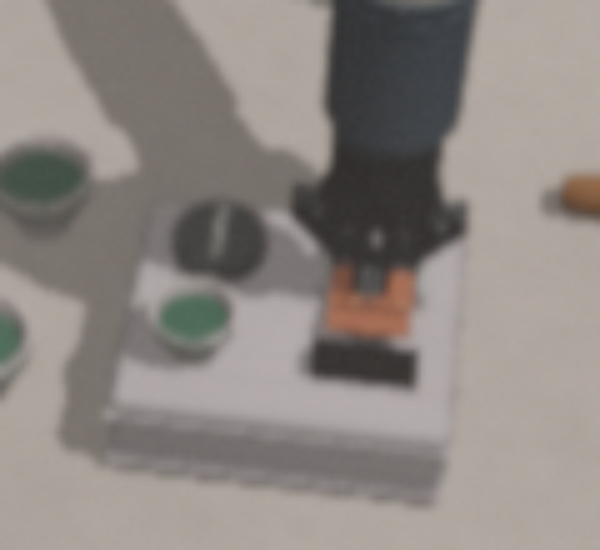

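The flap is nearly flat. Its free edge at about (365,335) is still short of the lip at (362,362), and the fingertips sit behind the ridge. Now I'll press down in small steps.

```bash
python3 - <<'E'
from h import *
x=-.003
for z in [.098,.0955,.0945,.094,.0935,.093,.0925,.092,.0915,.091,.0905,.090]:
    move_linear(tcp(x,z),velocity=.04); f=fl(); print(z,f)
    if f[5]>10: break
sleep(.2); print(fl())
cv2.imwrite("pics/scene3.png",read_camera("scene"))
cv2.imwrite("pics/c3.png",cv2.resize(cv2.imread("pics/scene3.png")[160:240,220:320],None,fx=7,fy=7,interpolation=cv2.INTER_CUBIC))
E
```

```text
0.098 [ 6.12 -2.85 98.05  0.86  0.9   0.73]
0.0955 [ 6.38 -2.85 95.49  1.66 -0.6   1.49]
0.0945 [ 6.62 -2.8  94.91 -0.42  0.61  4.27]
0.094 [ 6.88 -2.79 94.76 -1.3   0.78  6.48]
0.0935 [ 7.12 -2.75 94.63 -3.04  0.55 10.22]
[ 7.32 -2.78 94.6  -3.11  1.06 10.29]
```

View pics/c3.png

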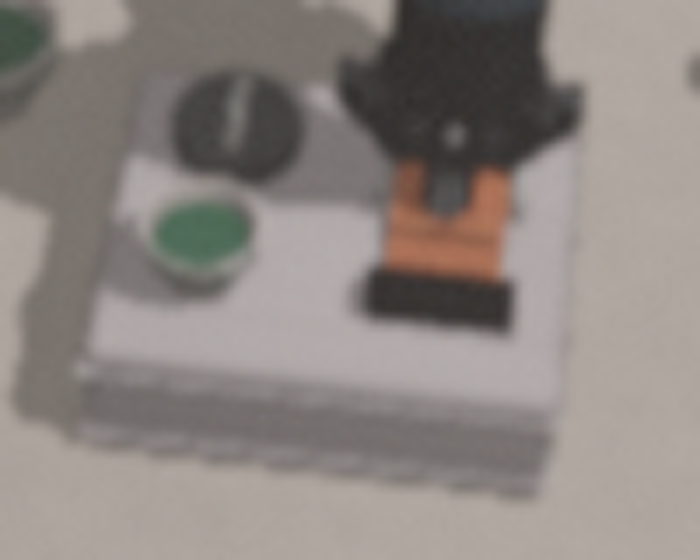

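Contact came at 94.9 mm, against an expected 95 mm flat top face, with 10 N of press. The free edge meets the lip line at about (440,273) and is not on top of the lip. Next I'll push along while still pressed.

```bash
python3 - <<'E'
from h import *
z=.0935; x=-.003
while x<.0305:
    x+=.0015
    move_linear(tcp(x,z),velocity=.03); f=fl(); print(round(x*1e3,1),f)
    if f[5]>14: z+=.0004
    if f[5]<7: z-=.0004
    if abs(f[3])>22 or f[0]>24: break
cv2.imwrite("pics/scene4.png",read_camera("scene"))
cv2.imwrite("pics/c4.png",cv2.resize(cv2.imread("pics/scene4.png")[160:240,220:320],None,fx=7,fy=7,interpolation=cv2.INTER_CUBIC))
E
```

```text
-1.5 [ 7.62 -1.55 94.59 -4.78  1.75 10.23]
0.0 [ 7.880e+00 -9.000e-02  9.459e+01 -3.820e+00  9.800e-01  1.066e+01]
1.5 [ 8.12  1.39 94.6  -4.03  0.94 10.39]
3.0 [ 8.38  2.89 94.58 -3.99  1.5  10.53]
4.5 [ 8.62  4.39 94.58 -4.21  1.36 10.88]
6.0 [ 8.88  5.9  94.57 -3.67  1.93 10.66]
7.5 [ 9.12  7.36 94.56 -3.12  1.83  9.96]
9.0 [ 9.38  8.89 94.59 -3.38  0.95 10.61]
10.5 [ 9.62 10.38 94.58 -3.55 -0.28 10.58]
12.0 [ 9.88 11.89 94.59 -5.36  1.02 10.32]
13.5 [10.12 13.38 94.57 -5.13  1.35  9.96]
15.0 [10.38 14.86 94.58 -3.68  1.47  9.09]
16.5 [10.62 15.58 94.48 -6.96  1.24 12.28]
18.0 [10.88 16.27 94.36 -9.07  1.99 12.81]
19.5 [11.12 17.46 94.29 -8.83  1.87 13.2 ]
21.0 [11.38 18.9  94.26 -9.03  1.79 14.01]
22.5 [11.62 20.25 94.31 -8.55  1.26 12.2 ]
24.0 [ 11.88  20.34  94.09 -13.58   1.81  15.19]
25.5 [ 12.12  20.47  94.03 -16.4    2.49  16.15]
27.0 [ 12.38  20.58  93.88 -18.81   3.08  17.04]
28.5 [ 12.62  20.66  93.77 -22.97   3.56  17.57]
```

View pics/c4.png

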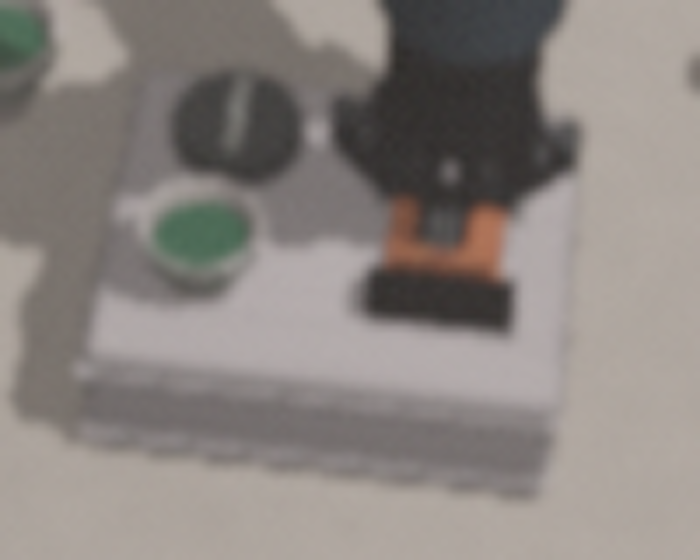

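The flap slid at about 4 N until roughly x = 15, which is its 18 mm of travel. The tip then slipped up to the ridge and hit a hard stop at 20.4, where the force rose to 23 N. In the crop, the ridge and free edge are now at the lip at about (440,275), and the canister hasn't moved. I'll relax the push, lift off and check.

```bash
python3 - <<'E'
from h import *
move_linear(tcp(.0215,.0935),velocity=.04); print(fl())
move_linear(tcp(.0215,.100),velocity=.05); print(fl())
move_linear(tcp(.012,.19),velocity=.12)
move_linear(tcp(-.13,.25),velocity=.15); print(fl())
sleep(.3)
move_pose(c2w((0,0,0),[.25,.45,.26])[0],ori(POSE[2]+.6)); print(fl())
for n,o,w,h in(("scene",(220,155),95,85),("top",(175,140),110,100)):
    im=read_camera(n); cv2.imwrite(f"pics/{n}5.png",im)
    cv2.imwrite(f"pics/c5{n}.png",cv2.resize(im[o[1]:o[1]+h,o[0]:o[0]+w],None,fx=6,fy=6,interpolation=cv2.INTER_CUBIC))
E
```

```text
[ 1.301e+01  2.024e+01  9.436e+01 -7.230e+00 -4.000e-02  1.131e+01]
[13.29 20.02 99.1  -5.29  0.17 -0.1 ]
[  15.38 -129.76  249.5    -0.25    0.88    0.55]
[  17.1  -211.79  252.24   -0.4    -0.47    0.62]
```

View pics/c5scene.png

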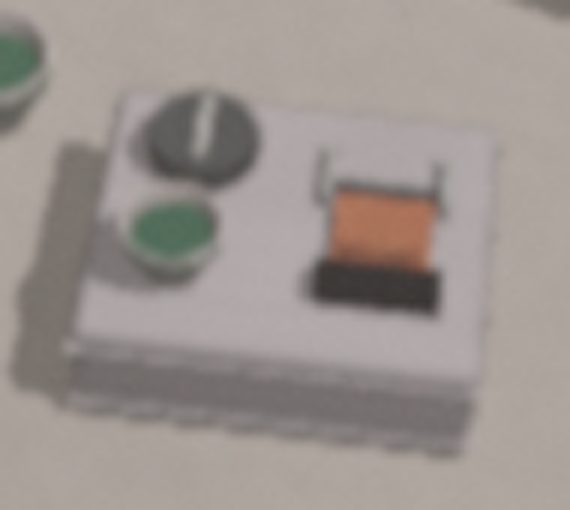

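View pics/c5top.png

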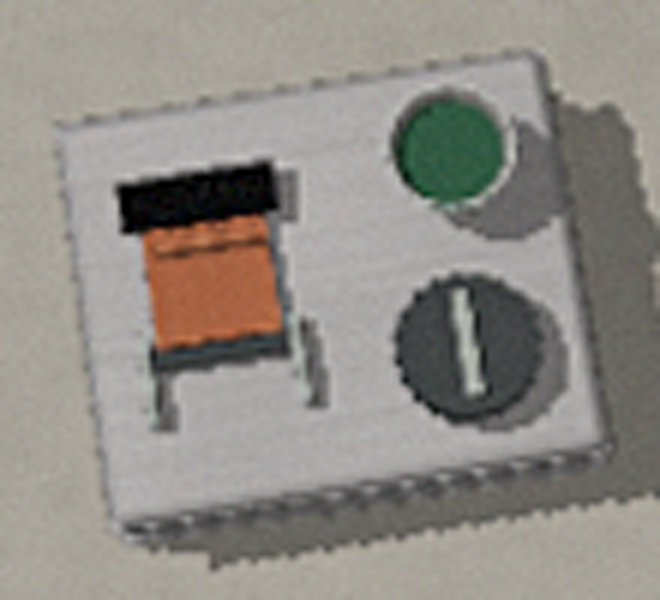

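View pics/top5.png

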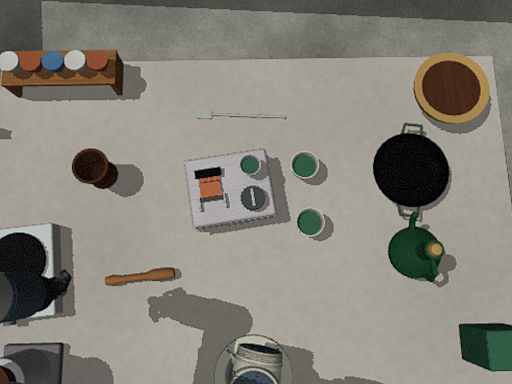

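The flap lies flat and its edge is hidden beneath the unbroken lip outline, at top crop (198,198). The hinge has moved about 7 px forward, or roughly 18 mm. Cap, cup and canister are where they were, so I'm handing in.

```bash
python3 - <<'E'
from station import *
s=sense(); print(s["t"],s["wrist_force"]); sign_off()
E
```

```text
17.2 [-0.62178342 -0.09049614 -0.08650247]
the job is handed in; nothing more can be done
```

The vent is shut. I folded the copper flap over with the closed fingertips, pressed it flat with about 10 N, and slid it under the black lip to its hard stop while still pressing. I then lifted off, moved the arm clear and handed the job in at about 17 s of the 38 s allowed.

- **Flap:** The last pictures, taken about 4 s after release, show it still flat. Its free edge is out of sight beneath the lip, and the hinge has moved roughly 18 mm forward.
- **Other things:** The canister, cap bar, small cup and everything else look unmoved. The robot was touching nothing, with under 1 N at the wrist.
- **One disagreement:** The fingertip met the stop about 2 mm earlier than I had calculated. That is within the error of my position fit. The force pattern and the pictures both point to full travel.

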